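# Close up the relay burn-in box

## Task

Stand the white relay module upright in the blue nest inside the grey test box, then fit the aluminium cover fully home on the box and secure it by turning both orange turnbuttons square across it. One turnbutton is in the way of the cover at first, so swing it clear before fitting it. Leave the capacitor, the multimeter and the pliers where they are.

Things in the scene. Friction and masses are not known exactly. Their poses are not given: they have to be found in the camera images.
- box: Grey metal test box fixed to the bench, open on top: 170 (its x) x 108 (its y) x 100 mm high, walls 5 mm. Origin: centre of its underside, on the bench; z up. An orange turnbutton pivots on a 30 x 24 mm bracket outside the middle of each long wall, at y = +68 (left) and -68 mm (right).
- nest (a point): Centre of the floor of the blue nest in the middle of the box, 5 mm above the bench; axes as the box. The nest is a slot 44 mm along the box's x by 70 mm along its y, with walls 6 mm thick and 25 mm high. The relay stands in it with its 62 mm side along the box's y, either way round.
- relay: White relay module, loose, standing upright on the bench, 62 (x) x 36 (y) x 86 mm high, about 0.11 kg; origin at the centre of its foot, z up. Stepped: full 62 x 36 mm up to 53 mm high, above that 38 x 36 mm up to 85 mm. Grip it by the 36 mm width near the top.
- cover: Loose aluminium cover, plate 170 (x) x 108 (y) x 6 mm, about 0.25 kg. Below it a black lip 8 mm high, 155 x 93 mm, that drops into the box mouth with 2.5 mm play all round. Origin: centre of the lip's underside (on the bench at the start), z up; plate 8 to 14 mm above it. Fitted, the plate lies on the rim and the origin is 92 mm above the box's, x along the box's x, either way round.
- cover_handle (a point): Middle of the cover's black bridge handle, 60 mm above the cover's origin; axes as the cover. The bar is 90 mm long along x, 12 mm wide and 12 mm high, on two posts 72 mm apart.
- button_left (a joint): Left orange turnbutton (box's +y side), turning about the vertical. 0: nose points to the box centre, square across the cover (secured). Grows as the nose swings to the box's +x (counterclockwise from above); at 1.57 it lies along the wall, clear of the cover; below about 1.4 it is in the cover's way. Travel -0.2 to 1.8, stays where it is left (0.06 N m).
- button_left_pivot (a point): On the left turnbutton's axis, 133 mm above the bench; turns with it, axes as the box at joint 0, nose along own -y. Flat bar 16 mm wide, 108 to 113 mm above the bench (2 mm over the fitted cover), nose 44 mm and tail 24 mm from the axis. On it along the bar a fin to turn it by: 10 mm thick, top 134 mm above the bench, from 15 mm behind the axis to 27 mm before it.
- button_right (a joint): Right orange turnbutton (box's -y side), mirror image of the left. 0: nose points to the box centre, square across the cover (secured). Grows as the nose swings to the box's +x (clockwise from above); at 1.57 it lies along the wall, clear of the cover. Travel -0.2 to 1.8.
- button_right_pivot (a point): On the right turnbutton's axis, 133 mm above the bench; turns with it, axes as the box at joint 0, nose along own +y. Sizes as the left one.
- capacitor: Bystander: white motor capacitor standing upright, loose, 54 mm across, can 125 mm high with two leads up to 191 mm; origin at the centre of its foot.
- meter: Bystander: hand multimeter lying on its back, loose, 145 mm (x) x 75 mm (y) x 44 mm; origin at the centre of its underside.
- pliers: Bystander: pliers with blue grips lying flat behind the box, loose, 55 mm (x) x 181 mm (y) x 14 mm; origin at the centre of the underside.
Not all that is in view belongs to the job. Of the things like the relay, leave any that is red; of the rest the larger one is meant.

How it is judged:
By the outcome, as a careful person would: the job done as asked, in the order asked, and still so for the second after the job is handed in, with the robot touching nothing.
It also fails if it takes over 72 s, if anything falls off the work surface, if the arm or the gripper's body presses on something with over 40 N, if the wrist force passes 120 N, or if a joint passes its speed limit or range.

## Robot

A 6-joint arm with a two-finger parallel gripper is mounted at the origin on a cart in front of the work surface, level with it; the furniture and walls round the work are solid. World frame = base frame: x ahead of the robot, y to its left, z up, the work surface at z = 0. Lengths are in m, angles in degrees, forces in N, time in s.
With the tool pointing down it reaches from about 0.225 to 0.875 m from the base axis. Payload 3.4 kg.
Tool frame: the origin (TCP) lies at the very end of the fingers, on their centre line; the grasp point (between the pads) lies 19 mm behind it; z points along the fingers, y is the line along which they close (so a half turn about z gives the same grasp; the last joint's range is limited). The gripper opens to 85 mm and grips with 20 to 120 N. Pads are 22 mm wide; open, the fingers measure 114 mm over their backs; the gripper's body (76 mm by 85 mm) begins 54 mm behind the grasp point. The pads swing forward as they close: fully open they stand 13 mm farther back than shut.
Start: joints at [-83.365, 15.808, 86.224, -0, 77.962, -6.933], TCP at [0.135, -0.559, 0.231] pointing down, gripper open.
Joint ranges: [-165.64, 165.64], [-43.16, 119.46], [12.63, 154.43], [-67.54, 247.53], [6.08, 155.33], [-154.97, 154.97]. Speed limits (degrees/s): [147.25, 147.25, 180, 180, 180, 180].

## Interface

Orientations are given as a 3x3 rotation matrix whose columns are the frame's x, y, z axes.
In Python, from bench import * gives the robot as it stands.
- The arm moves only by the shell command python3 -m handwheel 'ROWS'. ROWS is JSON, a list of rows, each a list of 5 numbers: the shift along the world's x, y, z in m, then the turn about the world's z in degrees, then the opening in per cent of the stroke, from 0 (shut) to 100 (fully open). A call has 1 to 12 rows; each row is the pose to reach, as a shift and turn from the pose commanded when the call began; what a row does not reach only later rows make up. A row lasts 1/10 s, in which the tool goes at most 50 mm and 8.59 degrees, less where a joint would pass 70% of its speed; a pose out of reach is approached as far as the arm can. A call with a gripper value outside its range is refused whole. The fingers move at their own pace and stop on an object; the grip force is fixed at half the most. Time passes only in rows, so rows that repeat a pose let the fingers close. It gives the time, the measured TCP pose, the force, the opening and the grip force at its end, in the units of the state.
- observe(): the state, without advancing time (a new reading comes with each control period).
- snapshot(name): name is "side" or "top"; returns the picture (480x640x3 uint8, red, green, blue); there is no depth.
- camera_info(name): a dict with "fx", "fy", "cx", "cy" (pixels), "D" ([k1, k2, p1, p2, k3] as OpenCV has them; the pictures are not rectified), "world_to_cam" (4x4, takes a point from world to camera coordinates). Camera axes: x right, y up, looking along -z (the intrinsics and any distortion apply to the point x, -y, -z); pixel columns grow to the right and rows downward; lengths in m; the calibration is good to about 2 mm. A picture is of the moment at which its call begins. camera_info takes no time and is no camera call.
- finish_job(): hands the job in; it is judged then, once.
The state is a dict: "time": time; "joint_pos": joint angles; "dq": joint speeds; "joint_efforts": joint torques, N m; "tcp_pos": TCP position; "tool_rot": TCP orientation; "wrist_force": force on the tool from outside, world axes, zero at the start; "wrist_torque": the same for the moment, N m; "grip_width": finger opening in m; "gripper_force": force on a finger pad.
Only numpy, scipy, OpenCV 4.12 (cv2) and the standard library are available. Lean on these libraries where they do the work, as an engineer would, in place of code of your own. Each camera call takes 0.05 s, during which the arm holds its last target. There are 200 camera calls.

## Working session

There is one attempt and no reset: what is moved stays moved. The work goes in short steps, Python scripts to look and compute and a shell command to move; the robot and the scene stay as the last step left them, time stands still between calls to the robot, and variables do not carry over. Pictures are saved under pics/ and viewed, at most 10 in all, crops included, and the job is handed in when it is done.

```bash
mkdir -p pics; ls; python3 - <<'E'
from bench import *
import cv2,numpy as np
for n in("side","top"):
    cv2.imwrite(f"pics/{n}0.png",snapshot(n)[:,:,::-1])
    c=camera_info(n);print(n,{k:np.round(v,3).tolist() for k,v in c.items()})
print(observe())
E
```

```text
pics
side {'fx': 482.967, 'fy': 482.967, 'cx': 326.068, 'cy': 236.452, 'D': [0.037, 0.0, 0.0, 0.0, 0.0], 'world_to_cam': [[1.0, 0.012, 0.01, -0.558], [-0.014, 0.469, 0.883, -0.075], [0.005, -0.883, 0.47, -1.255], [0.0, 0.0, 0.0, 1.0]]}
top {'fx': 488.564, 'fy': 488.564, 'cx': 322.339, 'cy': 240.621, 'D': [-0.003, 0.0, 0.0, 0.0, 0.0], 'world_to_cam': [[0.188, -0.982, 0.003, -0.139], [0.955, 0.184, 0.232, -0.558], [-0.228, -0.041, 0.973, -1.172], [0.0, 0.0, 0.0, 1.0]]}
{'time': 0.1, 'joint_pos': array([-8.33635102e+01,  1.58441295e+01,  8.62870700e+01, -4.01490075e-04,
        7.79612902e+01, -6.93134886e+00]), 'dq': array([ 0.00667466, -0.08801849, -0.16791768, -0.14044759,  0.0558171 ,
        0.07493054]), 'joint_efforts': array([ 1.66687820e-03, -4.17698801e+01, -2.46404761e+01, -1.39190615e-04,
        5.85600399e-03,  7.78266582e-06]), 'tcp_pos': array([ 0.13484614, -0.55849451,  0.23053113]), 'tool_rot': array([[ 9.72092512e-01,  2.34597764e-01, -1.93365665e-04],
       [ 2.34597769e-01, -9.72091209e-01,  1.60264035e-03],
       [ 1.88006779e-04, -1.60327783e-03, -9.99998697e-01]]), 'wrist_force': array([ 0.04118093,  0.54669816, -0.04739925]), 'wrist_torque': array([-0.03114191,  0.00397656,  0.02160063]), 'gripper_force': 0.0, 'grip_width': 0.08554248757638187}
```

View pics/side0.png

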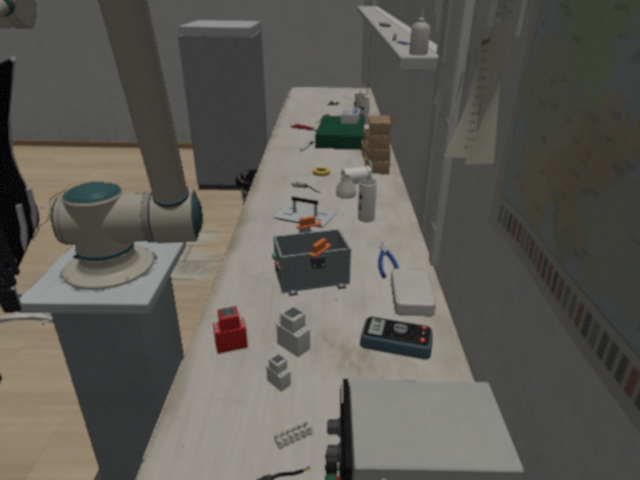

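View pics/top0.png

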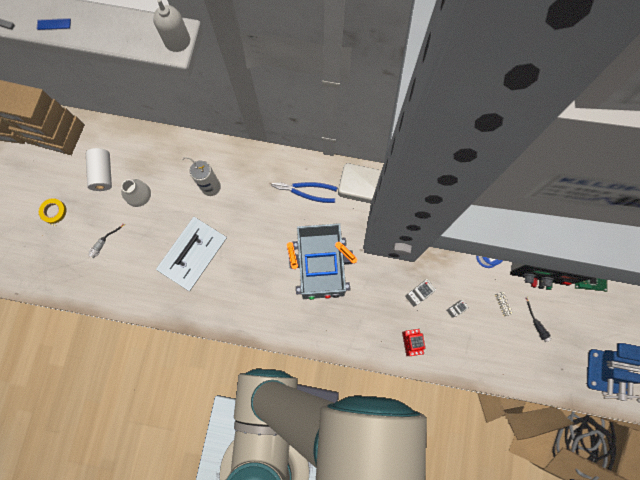

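The side view shows the box at about (312,262), with its left button at (310,224) and right button at (320,248). The cover is at (305,214), the capacitor at (367,200), the pliers at (388,262) and the meter at (397,337). The top view shows the box at (321,262), buttons at (293,255) and (346,253), and the cover at (191,254).

Relay candidates:
- **Red:** side (230,330), top (415,342). Leave it.
- **Larger white:** side (293,332), top (419,292). Chosen.
- **Smaller white:** side (279,373), top (457,309). Not this one.

Next I'll make one close crop of both views to check the choice and pick features.

```bash
cat > h.py <<'E'
from bench import *
import cv2,numpy as np
def und(n,p):
    c=camera_info(n);K=np.array([[c["fx"],0,c["cx"]],[0,c["fy"],c["cy"]],[0,0,1]]);D=np.array(c["D"],float)
    q=cv2.undistortPoints(np.array(p,float).reshape(-1,1,2),K,D).reshape(-1,2)
    M=np.array(c["world_to_cam"]);d=np.c_[q[:,0],-q[:,1],-np.ones(len(q))]@M[:3,:3]
    return -M[:3,:3].T@M[:3,3],d
def plane(n,p,z):
    o,d=und(n,p);return o+d*((z-o[2])/d[:,2])[:,None]
def tri(ps,pt):
    o1,d1=und("side",ps);o2,d2=und("top",pt);R=[]
    for a,b in zip(d1,d2):
        s=np.linalg.lstsq(np.c_[a,-b],o2-o1,rcond=None)[0]
        A,B=o1+a*s[0],o2+b*s[1];R.append([*((A+B)/2),np.linalg.norm(A-B)])
    return np.array(R)
def proj(n,P):
    c=camera_info(n);K=np.array([[c["fx"],0,c["cx"]],[0,c["fy"],c["cy"]],[0,0,1]])
    M=np.array(c["world_to_cam"]);F=np.diag([1,-1,-1.])
    R=F@M[:3,:3];t=F@M[:3,3]
    return cv2.projectPoints(np.array(P,float).reshape(-1,1,3),cv2.Rodrigues(R)[0],t,K,np.array(c["D"],float))[0].reshape(-1,2)
def crop(src,x0,y0,w,h,k,):
    return cv2.resize(src[y0:y0+h,x0:x0+w],None,fx=k,fy=k,interpolation=cv2.INTER_CUBIC)
E
python3 - <<'E'
from h import *
s=cv2.imread("pics/side0.png");t=cv2.imread("pics/top0.png")
# box left in both, relay right; tiles 400x300
a=crop(s,262,215,100,75,4);b=crop(t,270,215,100,75,4)
c=crop(s,255,295,100,75,4);d=crop(t,390,265,100,75,4)
cv2.imwrite("pics/c1.png",np.vstack([np.hstack([a,b]),np.hstack([c,d])]))
E
```

```text
(no output)
```

View pics/c1.png

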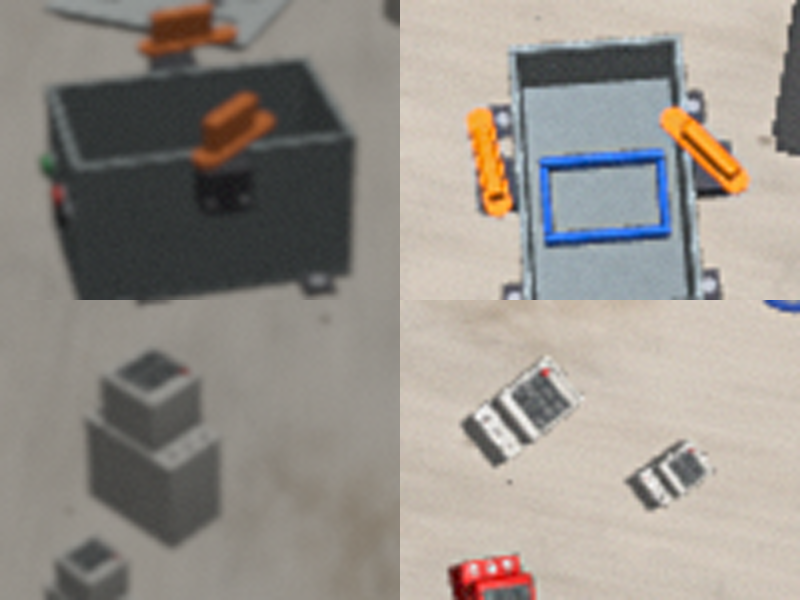

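The crop confirms the choice: the larger white relay is at side (293,325) and top (422,290), with the smaller white one and the red one clearly separate. The left button lies along the wall with its nose toward +x. The right button slants over the mouth. Now I'll measure with masks and rays.

```bash
cat > m.py <<'E'
from h import *
s=cv2.imread("pics/side0.png");t=cv2.imread("pics/top0.png")
hs=lambda im:cv2.cvtColor(im,cv2.COLOR_BGR2HSV)
def blobs(im,lo,hi,roi,amin=15):
    x0,y0,x1,y1=roi;m=np.zeros(im.shape[:2],np.uint8)
    m[y0:y1,x0:x1]=cv2.inRange(hs(im)[y0:y1,x0:x1],lo,hi)
    cs=cv2.findContours(m,cv2.RETR_EXTERNAL,cv2.CHAIN_APPROX_NONE)[0]
    return sorted([c for c in cs if cv2.contourArea(c)>amin],key=lambda c:c[:,0,0].mean())
E
python3 - <<'E'
from m import *
np.set_printoptions(precision=4,suppress=True)
for n in("side","top"): print(n,und(n,[[320,240]])[0])
def rect(P):
    r=cv2.minAreaRect((P[:,:2]*1000).astype(np.float32));return np.round(r[0],1),np.round(r[1],1),round(r[2],1)
nb=blobs(t,(100,120,60),(130,255,255),(290,235,350,290))
for c in nb: print("nest z.03",rect(plane("top",c.reshape(-1,2),.03)))
for c in blobs(t,(5,150,120),(25,255,255),(275,230,370,280)):
    P=plane("top",c.reshape(-1,2),.113);print("btn",c[:,0].mean(0),rect(P));
    i=P[:,0].argmax();j=P[:,0].argmin();print(" ends",P[i],P[j])
ps=[[282,255.7],[349.5,249.2],[339,231],[274,237]]
print("rim side z.1",plane("side",ps,.1)[:,:2])
print("rim tri",tri([[349.5,249.2],[339,231]],[[340.5,225],[297.5,227]]))
print("relay top tri",tri([[293.75,307],[305,313.75],[292.5,322.5],[280.75,314.5]],[[415,287.5],[427,279.2],[435.7,289.2],[423.7,297]]))
# relay top corners, red dot
for n,im,roi in(("side",s,(280,300,310,325)),("top",t,(410,275,440,300))):
    for c in blobs(im,(0,60,40),(12,255,255),roi,0)+blobs(im,(170,60,40),(180,255,255),roi,0): print("dot",n,c[:,0].mean(0))
# cover plate
for hv in ((0,0,150),): 
    for c in blobs(t,(0,0,150),(180,30,255),(140,205,240,300),300): print("cover z.014",rect(plane("top",c.reshape(-1,2),.014)),cv2.contourArea(c))
a=crop(s,265,180,100,75,4);b=crop(t,140,212,100,75,4);d=crop(s,270,300,50,55,8)[:,:400];e=crop(t,405,270,40,40,10)
im=np.vstack([np.hstack([a,b]),np.zeros((300,800,3),np.uint8)]);d=crop(s,270,300,60,45,6.67)[:300,:400];e=crop(t,400,272,60,45,6.67)[:300,:400]
im[300:300+d.shape[0],:d.shape[1]]=d;im[300:300+e.shape[0],400:400+e.shape[1]]=e
cv2.imwrite("pics/c2.png",im)
E
```

```text
side [ 0.564  -1.0658  0.6615]
top [ 0.2921 -0.0824  1.2696]
nest z.03 (array([522. , -37.7]), array([58.1, 81.4]), 15.2)
btn [291.9138 255.4483] (array([514.8,  31.9]), array([65.9, 15.5]), 22.8)
 ends [0.5454 0.0429 0.113 ] [0.4835 0.0252 0.113 ]
btn [345.82 252.2 ] (array([546.2, -94.7]), array([65.6, 17.4]), 52.3)
 ends [ 0.5679 -0.0741  0.113 ] [ 0.5247 -0.1114  0.113 ]
rim side z.1 [[ 0.4574 -0.1074]
 [ 0.6136 -0.0725]
 [ 0.5899  0.0203]
 [ 0.4293 -0.0169]]
rim tri [[ 0.6142 -0.0699  0.0987  0.001 ]
 [ 0.5906  0.0345  0.0927  0.0007]]
relay top tri [[ 0.4971 -0.2773  0.0812  0.0021]
 [ 0.5216 -0.3028  0.0843  0.0035]
 [ 0.5003 -0.3277  0.0825  0.0061]
 [ 0.4757 -0.3019  0.0814  0.0068]]
dot top [425.8 282.4]
cover z.014 (array([493.1, 310.8]), array([252.5, 275.5]), 10.9) 9134.0
```

View pics/c2.png

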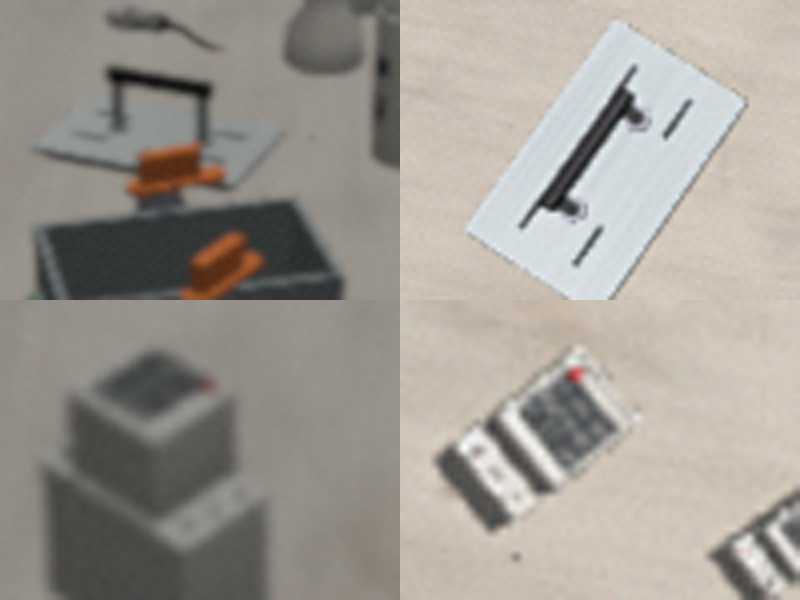

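Box, buttons, relay and cover are all clear in this crop. The relay's red dot is at side (301,312) and top (426,283). The relay's steps are equal on both sides, so its centre is the middle of the top face. Next I'll triangulate the fin, the handle and the relay top for height checks.

```bash
python3 - <<'E'
from m import *
np.set_printoptions(precision=4,suppress=True)
rs=[[292.8,306.6],[305.1,313.4],[292.5,321.0],[280.1,313.4]];rt=[[414.6,288.8],[426.3,278.6],[435.6,288.8],[423.9,299.]]
T=tri(rs,rt);print("relay tri",T.mean(0),"side",plane("side",rs,.085).mean(0),"top",plane("top",rt,.085).mean(0))
P=plane("top",rt,.085);print("relay edges",[(round(np.hypot(*(P[(i+1)%4]-P[i])[:2])*1e3,1),round(np.degrees(np.arctan2(*(P[(i+1)%4]-P[i])[1::-1])),1)) for i in range(4)])
# cover
cs=[[273.4,217.1],[335.9,211.4]];ct=[[156.1,269.6],[226.6,237.1]]
print("cover corners tri",tri(cs,ct))
ct=[[156.1,269.6],[193.9,216.6],[226.6,237.1]];P=plane("top",ct,.014);print(P[:,:2],[np.hypot(*(P[i+1]-P[i])[:2]) for i in(0,1)],np.degrees(np.arctan2(*(P[1]-P[0])[1::-1])),"ctr",(P[0]+P[2])/2)
hs_=[[291.6,197.6],[317.6,202.1]];ht=[[177.1,262.9],[196.6,234.1]]
H=tri(hs_,ht);print("handle tri",H,H.mean(0));P=plane("top",ht,.066);print("top-only",P.mean(0),np.degrees(np.arctan2(*(P[1]-P[0])[1::-1])),np.hypot(*(P[1]-P[0])[:2]))
# fins: orange right; top edge ends by hand from crop c1
fs=[[262+203/4-.4,215+122/4-.4],[262+255/4-.4,215+95/4-.4]]
ft=[[270+(738-400)/4-.4,215+176/4-.4],[270+(684-400)/4-.4,215+118/4-.4]]
F=tri(fs,ft);print("finR tri",F)
fs=[[262+153/4-.4,215+15/4-.4],[262+211/4-.4,215+6/4-.4]]
ft=[[270+(497-400)/4-.4,215+203/4-.4],[270+(483-400)/4-.4,215+135/4-.4]]
print("finL tri",tri(fs,ft))
E
```

```text
relay tri [ 0.4974 -0.3017  0.0837  0.0037] side [ 0.4958 -0.3041  0.085 ] top [ 0.499  -0.3011  0.085 ]
relay edges [(np.float64(38.9), np.float64(-39.0)), (np.float64(33.0), np.float64(-128.6)), (np.float64(38.8), np.float64(140.7)), (np.float64(32.8), np.float64(51.7))]
cover corners tri [[ 0.4062  0.391  -0.0347  0.0572]
 [ 0.5622  0.2134  0.0585  0.0449]]
[[0.429  0.3809]
 [0.5869 0.3199]
 [0.5485 0.221 ]] [np.float64(0.1692818756348438), np.float64(0.10610424925692014)] -21.12429921331197 ctr [0.4887 0.301  0.014 ]
handle tri [[0.4486 0.3156 0.0622 0.0032]
 [0.5303 0.2862 0.0613 0.0034]] [0.4894 0.3009 0.0618 0.0033]
top-only [0.4904 0.2999 0.066 ] -19.964885845881135 0.08662836384802314
finR tri [[ 0.5287 -0.1168  0.1345  0.0022]
 [ 0.5576 -0.0791  0.1321  0.0027]]
finL tri [[0.4893 0.0206 0.1333 0.0041]
 [0.5265 0.0369 0.1327 0.001 ]]
```

Heights check out against the text: fin 0.133, relay top 0.084, handle 0.062. The button mid-point and the nest agree on the box centre at (0.522, -0.038) with yaw 15°. The right pivot is at (0.540, -0.103) with its nose at 52°. First move: hover over the right button.

```bash
python3 -m handwheel '[[0.405,0.456,-0.03,39,50],[0.405,0.456,-0.03,39,50],[0.405,0.456,-0.03,39,50],[0.405,0.456,-0.03,39,50],[0.405,0.456,-0.03,39,50],[0.405,0.456,-0.03,39,50],[0.405,0.456,-0.03,39,50],[0.405,0.456,-0.03,39,50],[0.405,0.456,-0.03,39,50],[0.405,0.456,-0.03,39,50],[0.405,0.456,-0.03,39,50],[0.405,0.456,-0.03,39,50]]'; python3 -m handwheel '[[0,0,0,0,50]]'
```

```text
time: 1.3
tcp_pos: [0.5337, -0.109, 0.2015]
tool_rot: [[0.608, 0.794, -0.0], [0.794, -0.608, -0.0], [-0.0, -0.0, -1.0]]
wrist_force: [0.9, -1.3, 0.6]
grip_width: 0.0425
gripper_force: 0.0
time: 1.4
tcp_pos: [0.5361, -0.1061, 0.201]
tool_rot: [[0.603, 0.798, 0.001], [0.798, -0.603, 0.003], [0.003, -0.001, -1.0]]
wrist_force: [-0.4, -0.7, -0.3]
grip_width: 0.0429
gripper_force: 0.0
```

```bash
python3 -m handwheel '[[0.004,0.0035,-0.04,0,50],[0.004,0.0035,-0.08,0,50],[0.004,0.0035,-0.081,0,50],[0.004,0.0035,-0.081,0,50]]' | head -4; python3 - <<'E'
from m import *
s=snapshot("side")[:,:,::-1];t=snapshot("top")[:,:,::-1]
a=crop(s,262,195,100,75,4);b=crop(t,290,200,100,75,4)
cv2.imwrite("pics/c3.png",np.hstack([a,b]))
E
```

```text
time: 1.8
tcp_pos: [0.5361, -0.1078, 0.1206]
tool_rot: [[0.608, 0.794, -0.002], [0.794, -0.608, 0.0], [-0.001, -0.002, -1.0]]
wrist_force: [0.7, 0.4, 0.7]
```

View pics/c3.png

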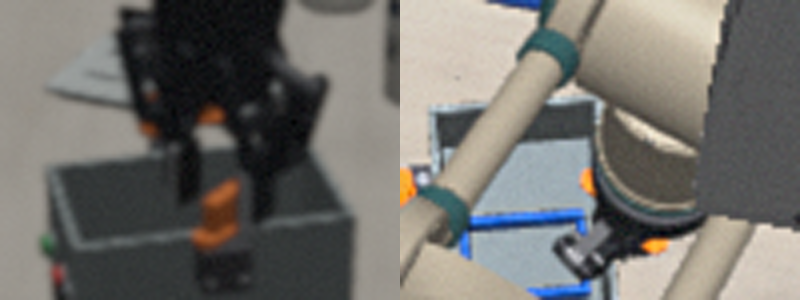

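The picture shows both fingers straddling the right fin in the side view (fingers at crop x 187 and 262, fin at 220). I'll shift by the remaining offset and close.

```bash
python3 -m handwheel '[[0.003,0.0045,-0.001,0,50],[0.003,0.0045,-0.001,0,0],[0.003,0.0045,-0.001,0,0],[0.003,0.0045,-0.001,0,0],[0.003,0.0045,-0.001,0,0],[0.003,0.0045,-0.001,0,0],[0.003,0.0045,-0.001,0,0]]'
```

```text
time: 2.6
tcp_pos: [0.5395, -0.1022, 0.1209]
tool_rot: [[0.608, 0.794, 0.0], [0.794, -0.608, 0.001], [0.001, -0.001, -1.0]]
wrist_force: [-1.5, 2.1, 5.6]
grip_width: 0.0085
gripper_force: 61.5
```

```bash
python3 -m handwheel '[[0,0,0,-8,0],[0,0,0,-16,0],[0,0,0,-24,0],[0,0,0,-32,0],[0,0,0,-40,0],[0,0,0,-40,0],[0,0,0,-40,0]]'; python3 -m handwheel '[[0,0,0,0,50],[0,0,0,0,50],[0,0,0,0,50],[0,0,0.05,0,60],[0,0,0.08,0,60],[0,0,0.08,0,60]]'
```

```text
time: 3.3
tcp_pos: [0.5401, -0.103, 0.1209]
tool_rot: [[0.975, 0.221, 0.001], [0.221, -0.975, -0.001], [0.001, 0.001, -1.0]]
wrist_force: [-1.1, 0.5, 5.4]
grip_width: 0.0081
gripper_force: 61.5
time: 3.9
tcp_pos: [0.5429, -0.1039, 0.2044]
tool_rot: [[0.976, 0.218, 0.009], [0.218, -0.976, -0.003], [0.008, 0.005, -1.0]]
wrist_force: [0.6, 0.8, 1.0]
grip_width: 0.0514
gripper_force: 0.0
```

```bash
python3 -m handwheel '[[-0.042,-0.1995,0,128,75],[-0.042,-0.1995,0,128,75],[-0.042,-0.1995,0,128,75],[-0.042,-0.1995,0,128,75],[-0.042,-0.1995,0,128,75],[-0.042,-0.1995,0,128,75],[-0.042,-0.1995,0,128,75],[-0.042,-0.1995,0,128,75],[-0.042,-0.1995,0,128,75],[-0.042,-0.1995,0,128,75],[-0.042,-0.1995,0,128,75],[-0.042,-0.1995,0,128,75]]'|sed -n 2,3p; python3 -m handwheel '[[0,0,-0.03,8,75],[0,0,-0.06,16,75],[0,0,-0.08,25,75],[0,0,-0.08,25,75],[0,0,-0.08,25,75]]'; python3 - <<'E'
from m import *
s=snapshot("side")[:,:,::-1];t=snapshot("top")[:,:,::-1]
a=crop(s,240,255,100,75,4);b=crop(t,385,245,100,75,4);c=crop(t,270,205,100,75,4)
cv2.imwrite("pics/c4.png",np.vstack([np.hstack([a,b]),np.hstack([c,c*0])]))
E
```

```text
tcp_pos: [0.4973, -0.3021, 0.1985]
tool_rot: [[-0.401, 0.916, -0.002], [0.916, 0.401, 0.001], [0.002, -0.001, -1.0]]
time: 5.6
tcp_pos: [0.4977, -0.3023, 0.1193]
tool_rot: [[-0.745, 0.667, -0.001], [0.667, 0.745, 0.001], [0.001, -0.0, -1.0]]
wrist_force: [0.4, -0.1, 0.9]
grip_width: 0.064
gripper_force: 0.0
```

View pics/c4.png

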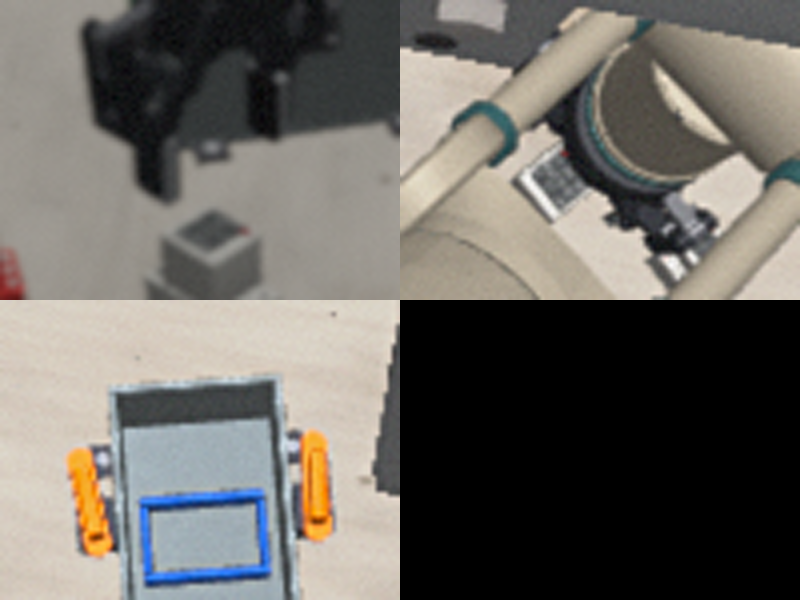

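The picture shows the right button now parallel to the wall and clear, and the fingers either side of the relay top (crop fingers at x 165 and 268, relay at 212). I'll descend and grip.

```bash
python3 -m handwheel '[[0,0,-0.035,0,75],[0,0,-0.063,0,75],[0,0,-0.063,0,75],[0,0,-0.063,0,75],[0,0,-0.063,0,0],[0,0,-0.063,0,0],[0,0,-0.063,0,0],[0,0,-0.063,0,0],[0,0,-0.063,0,0]]'
```

```text
time: 6.6
tcp_pos: [0.499, -0.3036, 0.0589]
tool_rot: [[-0.746, 0.666, 0.003], [0.666, 0.746, -0.003], [-0.004, 0.0, -1.0]]
wrist_force: [-0.2, -0.5, 6.7]
grip_width: 0.0338
gripper_force: 60.6
```

```bash
python3 -m handwheel '[[0,0,0.05,0,0],[0,0,0.1,0,0],[0,0,0.14,0,0],[0.004,0.045,0.14,-6,0],[0.023,0.265,0.14,-33,0],[0.023,0.265,0.14,-33,0],[0.023,0.265,0.14,-33,0],[0.023,0.265,0.14,-33,0],[0.023,0.265,0.14,-33,0],[0.023,0.265,0.14,-33,0],[0.023,0.265,0.14,-33,0],[0.023,0.265,0.14,-33,0]]'; python3 - <<'E'
from m import *
s=snapshot("side")[:,:,::-1];t=snapshot("top")[:,:,::-1]
cv2.imwrite("pics/side5.png",s)
a=crop(s,262,170,100,112,4);b=crop(t,270,195,100,112,4)
cv2.imwrite("pics/c5.png",np.hstack([a,b]))
E
```

```text
time: 7.8
tcp_pos: [0.5208, -0.0382, 0.197]
tool_rot: [[-0.263, 0.965, 0.0], [0.965, 0.263, -0.001], [-0.001, 0.0, -1.0]]
wrist_force: [-0.0, 0.1, -1.0]
grip_width: 0.0341
gripper_force: 60.5
```

View pics/c5.png

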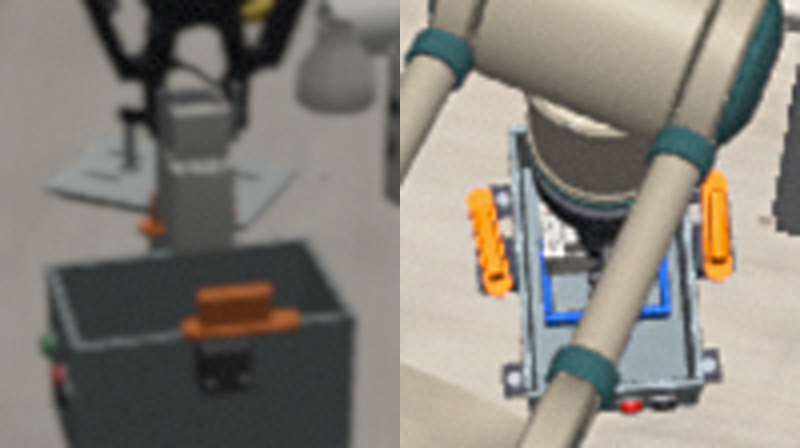

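The relay is held upright over the box, and both buttons are clear. Its near-face step corners are at side (303,213) and (320,212), and a left step corner is at top (306,259). I'll work out its offset in the hand from those.

```bash
python3 - <<'E'
from m import *
np.set_printoptions(precision=4,suppress=True)
y=np.radians(15);ex=np.array([np.cos(y),np.sin(y)]);ey=np.array([-ex[1],ex[0]])
A=plane("side",[[303.4,212.6],[320.4,211.6]],.191);m=A[:,:2].mean(0)
print("side",A[:,:2],"ctr",m+.031*ey)
B=plane("top",[[306.4,258.9]],.191)[0,:2];print("top",B,"ctr",B+.018*ex-.031*ey)
# expectation for TCP-centred relay
c=np.array([.5208,-.0382])
for n in("side","top"):
    Q=[[*(c+a*ex+b*ey),.191] for a,b in((-.018,-.031),(.018,-.031),(-.018,.031),(.018,.031))]
    print(n,proj(n,Q))
E
```

```text
side [[ 0.5055 -0.0668]
 [ 0.5442 -0.0601]] ctr [ 0.5168 -0.0335]
top [ 0.497  -0.0097] ctr [ 0.5225 -0.035 ]
side [[305.8817 213.7612]
 [321.262  212.2367]
 [300.3637 202.9025]
 [315.0819 201.524 ]]
top [[335.1547 257.931 ]
 [333.9088 242.3995]
 [307.6652 259.8747]
 [306.6246 244.3117]]
```

```bash
python3 -m handwheel '[[0.0015,-0.003,0,0,0],[0.0015,-0.003,-0.04,0,0],[0.0015,-0.003,-0.08,0,0],[0.0015,-0.003,-0.095,0,0],[0.0015,-0.003,-0.105,0,0],[0.0015,-0.003,-0.112,0,0],[0.0015,-0.003,-0.118,0,0],[0.0015,-0.003,-0.118,0,0]]'
```

```text
time: 8.7
tcp_pos: [0.5225, -0.0406, 0.0788]
tool_rot: [[-0.263, 0.965, 0.0], [0.965, 0.263, -0.0], [-0.0, 0.0, -1.0]]
wrist_force: [-0.2, -0.6, -0.6]
grip_width: 0.0345
gripper_force: 60.4
```

```bash
python3 -m handwheel '[[0,0,-0.006,0,0],[0,0,-0.01,0,0],[0,0,-0.013,0,0],[0,0,-0.0145,0,0],[0,0,-0.0145,0,0]]'
```

```text
time: 9.2
tcp_pos: [0.5223, -0.0404, 0.0642]
tool_rot: [[-0.264, 0.965, -0.0], [0.965, 0.264, 0.0], [0.0, -0.0, -1.0]]
wrist_force: [0.2, 0.7, -0.5]
grip_width: 0.034
gripper_force: 60.4
```

```bash
python3 -m handwheel '[[0,0,-0.001,0,0],[0,0,-0.002,0,0],[0,0,-0.002,0,0]]'; python3 -m handwheel '[[0,0,0,0,50],[0,0,0,0,50],[0,0,0,0,65],[0,0,0,0,65],[0,0,0.04,0,65],[0,0,0.08,0,65],[0,0,0.12,0,65],[0,0,0.17,0,65],[0,0,0.17,0,65]]'
```

```text
time: 9.5
tcp_pos: [0.5224, -0.0404, 0.0639]
tool_rot: [[-0.264, 0.965, 0.001], [0.965, 0.264, -0.0], [-0.0, 0.001, -1.0]]
wrist_force: [-2.5, 0.8, 10.1]
grip_width: 0.0342
gripper_force: 61.6
time: 10.4
tcp_pos: [0.5265, -0.0413, 0.2393]
tool_rot: [[-0.264, 0.965, 0.014], [0.965, 0.264, -0.003], [-0.007, 0.013, -1.0]]
wrist_force: [1.0, -1.2, 0.3]
grip_width: 0.0556
gripper_force: 0.0
```

The relay touched the floor at TCP z 0.0639, as expected for full seating. Now the cover.

```bash
python3 -m handwheel '[[-0.033,0.341,0,54.5,60],[-0.033,0.341,0,54.5,60],[-0.033,0.341,0,54.5,60],[-0.033,0.341,0,54.5,60],[-0.033,0.341,0,54.5,60],[-0.033,0.341,0,54.5,60],[-0.033,0.341,0,54.5,60],[-0.033,0.341,-0.05,54.5,60],[-0.033,0.341,-0.1,54.5,60],[-0.033,0.341,-0.12,54.5,60],[-0.033,0.341,-0.12,54.5,60],[-0.033,0.341,-0.12,54.5,60]]'; python3 - <<'E'
from m import *
print("cap",plane("side",[[367,218]],0)[0],plane("top",[[207,190]],0)[0])
s=snapshot("side")[:,:,::-1];t=snapshot("top")[:,:,::-1]
a=crop(s,262,165,100,112,4);b=crop(t,270,195,100,112,4);
cv2.imwrite("pics/c6.png",np.hstack([a,b]))
E
```

```text
time: 11.6
tcp_pos: [0.4896, 0.3007, 0.1122]
tool_rot: [[-0.938, 0.346, -0.0], [0.346, 0.938, -0.0], [0.0, -0.0, -1.0]]
wrist_force: [0.7, 0.4, 1.2]
grip_width: 0.0516
gripper_force: 0.0
cap [0.68375211 0.30553347 0.        ] [0.67045929 0.30801516 0.        ]
```

View pics/c6.png

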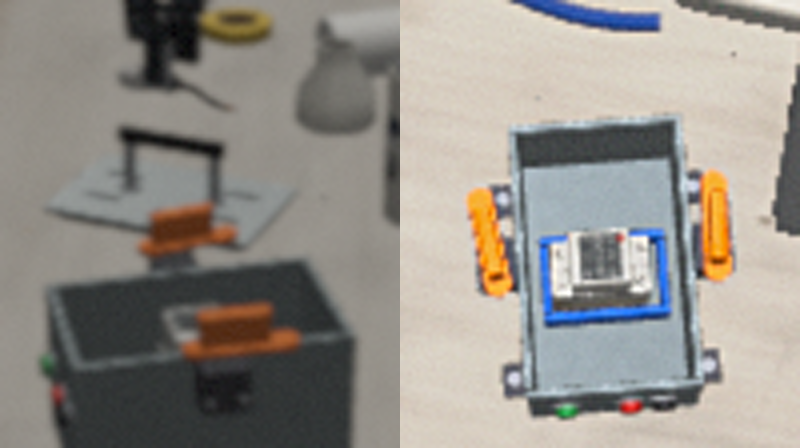

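The relay stands in the nest (top crop at 602,268), both buttons are clear, and the gripper hovers over the handle. I'll descend and grip.

```bash
python3 -m handwheel '[[0,0,-0.035,0,60],[0,0,-0.06,0,60],[0,0,-0.07,0,60],[0,0,-0.07,0,60],[0,0,-0.07,0,0],[0,0,-0.07,0,0],[0,0,-0.07,0,0],[0,0,-0.07,0,0],[0,0,-0.07,0,0],[0,0,-0.07,0,0]]'; python3 -m handwheel '[[0,0,0.03,0,0],[0,0,0.08,0,0],[0,0,0.13,0,0],[0,0,0.18,0,0],[0,0,0.18,0,0]]'
```

```text
time: 12.7
tcp_pos: [0.4905, 0.3012, 0.044]
tool_rot: [[-0.938, 0.346, 0.003], [0.346, 0.938, 0.002], [-0.002, 0.003, -1.0]]
wrist_force: [-0.9, -0.0, 6.3]
grip_width: 0.0104
gripper_force: 59.8
time: 13.2
tcp_pos: [0.4932, 0.3024, 0.2302]
tool_rot: [[-0.938, 0.345, 0.014], [0.345, 0.938, 0.007], [-0.011, 0.011, -1.0]]
wrist_force: [1.4, 1.1, -2.3]
grip_width: 0.0106
gripper_force: 59.2
```

```bash
python3 -m handwheel '[[0.0325,-0.339,0.18,35,0],[0.0325,-0.339,0,35,0],[0.0325,-0.339,0,35,0],[0.0325,-0.339,0,35,0],[0.0325,-0.339,0,35,0],[0.0325,-0.339,0,35,0],[0.0325,-0.339,0,35,0],[0.0325,-0.339,0,35,0],[0.0325,-0.339,0,35,0],[0.0325,-0.339,0,35,0]]' --help 2>/dev/null | head -2; python3 - <<'E'
from bench import *
s=observe();print(s["time"],s["tcp_pos"].round(4),s["wrist_force"].round(1))
E
```

```text
13.2 [0.4932 0.3024 0.2302] [ 1.4  1.1 -2.3]
```

```bash
python3 -m handwheel '[[0.0325,-0.339,0,35,0],[0.0325,-0.339,0,35,0],[0.0325,-0.339,0,35,0],[0.0325,-0.339,0,35,0],[0.0325,-0.339,0,35,0],[0.0325,-0.339,0,35,0],[0.0325,-0.339,0,35,0],[0.0325,-0.339,0,35,0],[0.0325,-0.339,0,35,0],[0.0325,-0.339,0,35,0]]'; python3 - <<'E'
from m import *
s=snapshot("side")[:,:,::-1];t=snapshot("top")[:,:,::-1]
a=crop(s,262,170,100,112,4);b=crop(t,265,195,100,112,4);cv2.imwrite("pics/c7.png",np.hstack([a,b]))
E
```

```text
time: 14.2
tcp_pos: [0.521, -0.0374, 0.2214]
tool_rot: [[-0.967, -0.255, -0.002], [-0.255, 0.967, 0.002], [0.002, 0.002, -1.0]]
wrist_force: [0.4, 0.9, -3.0]
grip_width: 0.011
gripper_force: 59.4
```

View pics/c7.png

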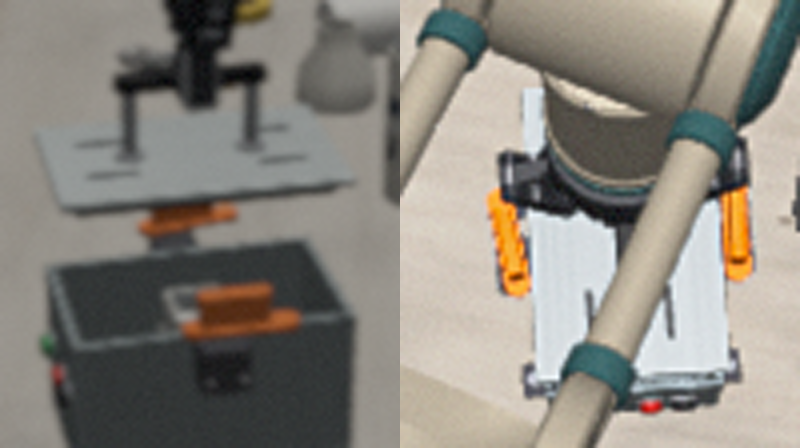

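The cover hangs square over the box, with plate corners at side (279,222), (350,215), (340,200), (271,203). I'll compare its centre with the rim's centre within the same camera, so calibration bias cancels.

```bash
python3 - <<'E'
from m import *
np.set_printoptions(precision=4,suppress=True)
def info(P):
    P=P[:,:2];d=[P[(i+1)%4]-P[i] for i in range(4)]
    return P.mean(0),[round(np.hypot(*v)*1e3,1) for v in d],[round(np.degrees(np.arctan2(v[1],v[0])),1) for v in d]
q=lambda L,x0,y0:[[x0+a/4-.375,y0+b/4-.375] for a,b in L]
print("side plate",info(plane("side",q([(68,208),(355,182),(315,123),(38,133)],262,170),.191)))
print("side rim  ",info(plane("side",q([(80,345),(352,317),(308,243),(48,270)],262,170),.1)))
tp=plane("top",q([(728,375),(523-0,88),(537,367)],265-100,195),.191)
print("top plate ctr",(tp[0]+tp[1])[:2]/2, "lens",np.hypot(*(tp[1]-tp[2])[:2]),np.hypot(*(tp[0]-tp[2])[:2]),np.degrees(np.arctan2(*(tp[1]-tp[2])[1::-1])))
print("top rim",info(plane("top",q([(528,392),(702,383),(682,118),(510,130)],270-100,195),.1)))
# auto: fit edges along plate/rim in top & side by gradient profile: expected corner positions
y=np.radians(15);R=np.array([[np.cos(y),-np.sin(y)],[np.sin(y),np.cos(y)]])
for n in("side","top"):
    for z,nm,c in((.191,"plate",(.521,-.0374)),(.1,"rim",(.522,-.038))):
        Q=[[*(np.array(c)+R@np.array(v)),z] for v in((-.085,-.054),(.085,-.054),(.085,.054),(-.085,.054))];print(n,nm,proj(n,Q).round(1).tolist())
E
```

```text
side plate (array([ 0.5208, -0.0504]), [np.float64(163.4), np.float64(84.8), np.float64(166.3), np.float64(103.6)], [np.float64(13.6), np.float64(104.7), np.float64(-172.9), np.float64(-74.5)])
side rim   (array([ 0.522 , -0.0433]), [np.float64(161.7), np.float64(97.8), np.float64(165.8), np.float64(94.9)], [np.float64(13.3), np.float64(104.8), np.float64(-165.6), np.float64(-72.8)])
top plate ctr [ 0.5189 -0.0379] lens 0.1613508569129703 0.10605243101490042 14.339339738538381
top rim (array([ 0.5231, -0.0381]), [np.float64(104.6), np.float64(165.3), np.float64(106.9), np.float64(163.2)], [np.float64(-76.2), np.float64(14.5), np.float64(105.0), np.float64(-164.7)])
side plate [[278.4, 220.9], [352.3, 213.4], [339.4, 195.2], [271.0, 201.5]]
side rim [[280.3, 256.7], [351.3, 248.3], [339.0, 228.1], [273.0, 235.3]]
top plate [[347.5, 286.6], [341.3, 213.3], [294.4, 216.5], [299.0, 290.1]]
top rim [[345.8, 291.5], [340.1, 223.4], [296.7, 226.5], [300.9, 294.8]]
```

```bash
cat > e.py <<'E'
from m import *
from scipy.ndimage import map_coordinates
def edges(im,n,c,yaw,z,hx=.085,hy=.054,w=6):
    g=cv2.GaussianBlur(cv2.cvtColor(im,cv2.COLOR_BGR2GRAY).astype(float),(0,0),.8)
    y=np.radians(yaw);R=np.array([[np.cos(y),-np.sin(y)],[np.sin(y),np.cos(y)]])
    for nm,a,b,nn in(("-y",(-hx,-hy),(hx,-hy),(0,-1)),("+x",(hx,-hy),(hx,hy),(1,0)),("+y",(hx,hy),(-hx,hy),(0,1)),("-x",(-hx,hy),(-hx,-hy),(-1,0))):
        o=[];k=np.arange(-w,w+.01,.25)
        for f in np.linspace(.08,.92,24):
            v=np.array(a)*(1-f)+np.array(b)*f
            p=proj(n,[[*(np.array(c)+R@v),z],[*(np.array(c)+R@(v+.001*np.array(nn))),z]])
            d=p[1]-p[0];mm=np.hypot(*d);d/=mm
            pr=np.gradient(map_coordinates(g,[p[0][1]+k*d[1],p[0][0]+k*d[0]],order=1))
            i=np.abs(pr).argmax();o.append((k[i]/mm,np.sign(pr[i])))
        o=np.array(o);print(n,nm,"mm outward:",o[:,0].round(0).astype(int).tolist(),"med",round(float(np.median(o[:,0])),1))
E
python3 - <<'E'
from e import *
S=observe();print(S["tcp_pos"].round(4),S["tool_rot"][:,1].round(4))
s=np.ascontiguousarray(snapshot("side")[:,:,::-1]);t=np.ascontiguousarray(snapshot("top")[:,:,::-1])
cv2.imwrite("pics/side8.png",s);cv2.imwrite("pics/top8.png",t)
S=observe();print(S["tcp_pos"].round(4));c=S["tcp_pos"][:2];z=S["tcp_pos"][2]-.030
print("RIM");[edges(cv2.imread(f"pics/{n}0.png"),n,(.522,-.038),15,.1) for n in("side","top")]
print("PLATE");edges(s,"side",c,15,z);edges(t,"top",c,15,z)
E
```

```text
[ 0.5213 -0.0368  0.2219] [-0.2568  0.9665  0.0014]
[ 0.5216 -0.0369  0.2222]
RIM
side -y mm outward: [-8, 4, -8, -9, 4, 5, -7, 4, 5, -8, 12, 0, -4, -10, -15, 6, -16, -21, 5, -7, 4, -10, -7, -8] med -7.0
side +x mm outward: [-5, -6, -6, -6, -5, -6, -6, -7, -7, -6, -5, -6, -6, -5, -6, -6, -6, -6, -6, -6, -7, -7, -5, -5] med -5.8
side +y mm outward: [-6, -5, -6, -5, -6, -5, -6, -5, -5, -9, -10, -13, 23, -8, -11, -4, -5, -6, -5, -6, -5, -9, -5, -5] med -5.7
side -x mm outward: [3, -6, -6, -5, 5, 6, 7, 5, 5, 6, 7, 7, 8, 8, 9, 9, 9, 10, 11, 9, 10, -5, 2, 2] med 6.3
top -y mm outward: [-4, 11, -11, -5, -5, -5, -4, -10, -5, 1, -4, -12, -11, -5, 5, 1, 9, 12, -5, -5, -4, -6, -6, -5] med -4.8
top +x mm outward: [-2, -2, -4, -3, -3, -4, -3, -3, -3, -3, -2, -4, -4, -3, -4, -3, -3, -3, -3, -2, -4, -4, -3, -4] med -3.2
top +y mm outward: [-4, -4, -6, -5, 13, -4, -9, -9, -9, -5, 0, 0, 5, 4, 4, -13, -15, -15, -14, -9, -8, -5, 13, 14] med -4.9
top -x mm outward: [10, 10, 10, -2, 13, 11, 11, 10, 10, 10, 10, 10, 10, 14, 13, 12, 10, 13, 12, 12, 12, 10, 9, 8] med 10.2
PLATE
side -y mm outward: [4, 19, 18
[... 228 characters left out ...]
 32, 8, 32, 32, 30, 18, 7, 5, 4, 33, 33, 33, 33, 30, -14, 1, -25, -25, -24, -27, -27, -32] med 9.3
side -x mm outward: [1, 2, 2, 1, 1, 2, 2, 1, 1, 2, 2, 1, 1, 1, 2, 2, 2, 2, 2, 1, 2, 2, 3, 2] med 1.7
top -y mm outward: [-1, -1, 0, -1, -1, 0, 0, -1, -1, -1, -1, -13, -14, -1, -7, 0, 1, 10, -3, 14, 14, 13, 13, -7] med -0.6
top +x mm outward: [1, -8, -14, -14, -14, -14, -14, -11, -10, -14, -14, -14, -12, -9, -10, -7, -3, -1, 2, 2, 5, 8, 8, 11] med -9.3
top +y mm outward: [-14, -13, -13, -13, -10, 13, 7, 14, 14, 6, -1, 4, 1, -2, -2, -1, -1, -1, -1, -2, -1, -1, -1, -13] med -1.1
top -x mm outward: [1, -6, -12, -2, -1, -1, 2, 4, -13, -13, -13, 11, 10, -1, 0, -1, 9, 10, 10, 10, 10, 11, 0, 0] med 0.0
```

Within the same camera, the plate sits about 1.5 mm toward the box's -x relative to the TCP and is centred in y, with yaw within 0.2°. I'll shift it and descend to just above the rim.

```bash
python3 -m handwheel '[[0.002,-0.001,0,0,0],[0.002,-0.001,-0.03,0,0],[0.002,-0.001,-0.055,0,0],[0.002,-0.001,-0.068,0,0],[0.002,-0.001,-0.07,0,0],[0.002,-0.001,-0.07,0,0],[0.002,-0.001,-0.07,0,0]]'; python3 - <<'E'
from e import *
s=np.ascontiguousarray(snapshot("side")[:,:,::-1]);t=np.ascontiguousarray(snapshot("top")[:,:,::-1])
cv2.imwrite("pics/side9.png",s);cv2.imwrite("pics/top9.png",t)
S=observe();print(S["tcp_pos"].round(4),S["wrist_force"].round(1));c=S["tcp_pos"][:2];z=S["tcp_pos"][2]-.030
edges(s,"side",c,15,z,w=4);edges(t,"top",c,15,z,w=4)
E
```

```text
time: 15.1
tcp_pos: [0.5248, -0.0394, 0.1534]
tool_rot: [[-0.967, -0.255, 0.002], [-0.255, 0.967, -0.0], [-0.002, -0.001, -1.0]]
wrist_force: [-0.1, -0.3, -2.3]
grip_width: 0.0106
gripper_force: 59.4
[ 0.5247 -0.0395  0.1535] [ 1.   0.7 -2.5]
side -y mm outward: [6, 6, 2, 6, 6, 2, 3, 2, 1, 2, 1, -1, -1, 1, 0, 1, 5, 7, 9, 3, 6, 6, 2, 1] med 2.2
side +x mm outward: [-10, -4, -3, -2, -1, 0, -3, -2, -3, -6, -6, 10, 10, -5, -4, -4, 1, 1, -2, -1, -1, -4, -3, -3] med -2.6
side +y mm outward: [6, 20, 20, 18, 20, 20, 20, 15, -3, -4, -9, 1, 0, 4, -3, 21, -17, -10, -21, -21, -21, -21, -21, 21] med 0.6
side -x mm outward: [0, 0, 1, 1, 0, 1, 1, 2, 2, 3, 4, 2, 2, 3, 4, 4, 4, 5, 6, 7, 7, 8, 9, 9] med 3.0
top -y mm outward: [0, 0, -1, -1, -1, -1, 1, 1, -1, 0, 0, 0, 1, 10, -5, 1, 1, 3, -1, -8, 5, 1, -5, -2] med 0.0
top +x mm outward: [-9, -10, -8, -9, -10, -5, -4, -7, -10, -3, -10, -10, -9, -9, -10, -6, -7, -10, -9, -8, -6, -2, -2, 1] med -8.5
top +y mm outward: [-2, -2, -2, -2, -1, -10, 7, 7, -10, 6, -10, 2, 1, 0, 1, 0, -2, -1, -1, -1, 0, -2, -1, 2] med -0.9
top -x mm outward: [-1, -1, -6, -9, -9, -9, -9, 9, 5, -4, 4, 9, -5, 2, 1, 1, 3, 4, 3, 4, 4, 2, 2, 1] med 1.5
```

```bash
python3 -m handwheel '[[-0.0005,0.002,0,0,0],[-0.0005,0.002,-0.005,0,0],[-0.0005,0.002,-0.009,0,0],[-0.0005,0.002,-0.0115,0,0],[-0.0005,0.002,-0.0125,0,0],[-0.0005,0.002,-0.0125,0,0]]'
```

```text
time: 15.8
tcp_pos: [0.5232, -0.0374, 0.1395]
tool_rot: [[-0.967, -0.255, -0.001], [-0.255, 0.967, 0.0], [0.001, 0.0, -1.0]]
wrist_force: [0.1, -0.1, -2.6]
grip_width: 0.0104
gripper_force: 59.4
```

```bash
python3 -m handwheel '[[0,0,-0.002,0,0],[0,0,-0.0035,0,0],[0,0,-0.0045,0,0],[0,0,-0.0055,0,0],[0,0,-0.0055,0,0]]'
```

```text
time: 16.3
tcp_pos: [0.5235, -0.0374, 0.1364]
tool_rot: [[-0.967, -0.255, 0.001], [-0.255, 0.967, -0.0], [-0.001, -0.001, -1.0]]
wrist_force: [-2.7, 1.5, 9.3]
grip_width: 0.0106
gripper_force: 61.1
```

The cover is home: contact came at TCP z 0.1364, with the origin at about 0.092. I'll release, rise and go to the left button.

```bash
python3 -m handwheel '[[0,0,0.001,0,45],[0,0,0.001,0,45],[0,0,0.001,0,45],[0,0,0.001,0,45],[0,0,0.04,0,45],[0,0,0.08,0,45],[0,0,0.08,0,45],[-0.018,0.066,0.08,8,45],[-0.018,0.066,0.08,8,45],[-0.018,0.066,0.08,8,45]]'; python3 - <<'E'
from m import *
s=np.ascontiguousarray(snapshot("side")[:,:,::-1]);cv2.imwrite("pics/side10.png",s)
t=np.ascontiguousarray(snapshot("top")[:,:,::-1]);cv2.imwrite("pics/top10.png",t)
S=observe();print(S["tcp_pos"].round(4),S["tool_rot"][:,1].round(3))
from e import edges
edges(s,"side",(.5224,-.0373),15,.106,w=4)
E
```

```text
time: 17.3
tcp_pos: [0.504, 0.0305, 0.2137]
tool_rot: [[-0.921, -0.39, -0.002], [-0.39, 0.921, 0.001], [0.001, 0.002, -1.0]]
wrist_force: [0.1, -0.2, 0.2]
grip_width: 0.0382
gripper_force: 0.0
[0.5053 0.0284 0.2139] [-0.388  0.922 -0.001]
side -y mm outward: [0, 1, 1, 0, 1, 1, 0, 1, 5, 7, -11, 2, 2, 3, 17, 17, 17, 14, 13, 5, 3, 5, 5, 5] med 3.2
side +x mm outward: [8, 9, 9, 10, 7, 9, 9, 10, 8, 9, 9, 10, 9, 10, -6, -5, -4, -4, -3, -4, -3, -8, -8, -7] med 7.8
side +y mm outward: [-19, 20, 20, 20, 20, 20, 20, 20, 16, 18, 13, -3, 1, 0, -3, -3, -18, 3, -18, -21, -21, -21, -21, -1] med 0.6
side -x mm outward: [1, -1, -1, 0, 1, 1, 1, 7, 1, 1, 2, 2, 8, 9, 2, 3, 4, 4, 2, 3, 3, 3, 3, 3] med 2.4
```

```bash
python3 -m handwheel '[[0,0,-0.04,0,45],[0,0,-0.08,0,45],[0,0,-0.094,0,45],[0,0,-0.094,0,45],[0,0,-0.094,0,0],[0,0,-0.094,0,0],[0,0,-0.094,0,0],[0,0,-0.094,0,0],[0,0,-0.094,0,0],[0,0,-0.094,0,0]]'
```

```text
time: 18.4
tcp_pos: [0.5063, 0.0291, 0.1216]
tool_rot: [[-0.922, -0.387, 0.003], [-0.387, 0.922, 0.001], [-0.003, -0.0, -1.0]]
wrist_force: [0.5, 3.5, 6.7]
grip_width: 0.0086
gripper_force: 60.6
```

```bash
python3 -m handwheel '[[0,0,0,-8,0],[0,0,0,-16,0],[0,0,0,-24,0],[0,0,0,-32,0],[0,0,0,-40,0],[0,0,0,-48,0],[0,0,0,-56,0],[0,0,0,-64,0],[0,0,0,-72,0],[0,0,0,-80,0]]'; python3 -m handwheel '[[0,0,0,-8,0],[0,0,0,-14,0],[0,0,0,-18,0],[0,0,0,-18,0],[0,0,0,-18,0]]'
```

```text
time: 19.4
tcp_pos: [0.505, 0.0251, 0.1216]
tool_rot: [[-0.539, 0.842, -0.0], [0.842, 0.539, -0.007], [-0.006, -0.004, -1.0]]
wrist_force: [-4.5, -7.2, 8.9]
grip_width: 0.008
gripper_force: 61.0
time: 19.9
tcp_pos: [0.504, 0.0247, 0.1216]
tool_rot: [[-0.258, 0.966, -0.002], [0.966, 0.258, -0.008], [-0.007, -0.004, -1.0]]
wrist_force: [-4.5, -8.5, 11.2]
grip_width: 0.008
gripper_force: 61.1
```

```bash
python3 -m handwheel '[[0,0,0,0,45],[0,0,0,0,45],[0,0,0,0,45],[0,0,0,0,45],[0,0,0.04,0,45],[0,0,0.09,0,45],[0,0,0.09,0,45]]' | sed -n 2,3p; python3 -m handwheel '[[0.035,-0.1315,0,-92,45],[0.035,-0.1315,0,-92,45],[0.035,-0.1315,0,-92,45],[0.035,-0.1315,0,-92,45],[0.035,-0.1315,0,-92,45],[0.035,-0.1315,0,-92,45],[0.035,-0.1315,0,-92,45],[0.035,-0.1315,0,-92,45],[0.035,-0.1315,0,-92,45],[0.035,-0.1315,0,-92,45],[0.035,-0.1315,0,-92,45],[0.035,-0.1315,0,-92,45]]'
```

```text
tcp_pos: [0.5099, 0.0284, 0.2166]
tool_rot: [[-0.255, 0.967, 0.014], [0.967, 0.255, -0.001], [-0.005, 0.013, -1.0]]
time: 21.8
tcp_pos: [0.5402, -0.1027, 0.2096]
tool_rot: [[0.975, 0.222, -0.001], [0.222, -0.975, 0.0], [-0.001, -0.0, -1.0]]
wrist_force: [-0.5, -0.3, -0.7]
grip_width: 0.0384
gripper_force: 0.0
```

```bash
python3 -m handwheel '[[0,0,-0.04,0,45],[0,0,-0.08,0,45],[0,0,-0.09,0,45],[0,0,-0.09,0,45],[0,0,-0.09,0,0],[0,0,-0.09,0,0],[0,0,-0.09,0,0],[0,0,-0.09,0,0],[0,0,-0.09,0,0],[0,0,-0.09,0,0]]'; python3 -m handwheel '[[0,0,0,8,0],[0,0,0,16,0],[0,0,0,24,0],[0,0,0,32,0],[0,0,0,40,0],[0,0,0,48,0],[0,0,0,56,0],[0,0,0,64,0],[0,0,0,72,0],[0,0,0,80,0],[0,0,0,88,0],[0,0,0,92,0]]';python3 -m handwheel '[[0,0,0,0,0],[0,0,0,0,0]]'
```

```text
time: 22.8
tcp_pos: [0.5418, -0.1027, 0.1225]
tool_rot: [[0.975, 0.221, 0.004], [0.221, -0.975, -0.0], [0.004, 0.001, -1.0]]
wrist_force: [0.2, 3.2, 5.9]
grip_width: 0.0082
gripper_force: 60.3
time: 24.0
tcp_pos: [0.5379, -0.1003, 0.1224]
tool_rot: [[-0.258, 0.966, -0.004], [0.966, 0.258, 0.004], [0.005, -0.002, -1.0]]
wrist_force: [-6.9, 6.9, 13.6]
grip_width: 0.0082
gripper_force: 61.2
time: 24.2
tcp_pos: [0.5379, -0.1003, 0.1225]
tool_rot: [[-0.255, 0.967, -0.003], [0.967, 0.255, 0.004], [0.005, -0.002, -1.0]]
wrist_force: [-7.2, 7.2, 14.1]
grip_width: 0.0083
gripper_force: 61.2
```

```bash
python3 -m handwheel '[[0,0,0,0,45],[0,0,0,0,45],[0,0,0,0,45],[0,0,0,0,45],[0,0,0.04,0,45],[0,0,0.09,0,45],[0,0,0.12,0,45],[0,0,0.12,0,45]]' | sed -n 1,2p; python3 -m handwheel '[[-0.15,-0.3,0,0,45],[-0.15,-0.3,0,0,45],[-0.15,-0.3,0,0,45],[-0.15,-0.3,0,0,45],[-0.15,-0.3,0,0,45],[-0.15,-0.3,0,0,45],[-0.15,-0.3,0,0,45],[-0.15,-0.3,0,0,45],[-0.15,-0.3,0,0,45],[-0.15,-0.3,0,0,45]]'; python3 - <<'E'
from e import *
s=np.ascontiguousarray(snapshot("side")[:,:,::-1]);t=np.ascontiguousarray(snapshot("top")[:,:,::-1])
for n,im in(("side",s),("top",t)): cv2.imwrite(f"pics/{n}11.png",im)
cv2.imwrite("pics/c8.png",np.hstack([crop(s,262,160,100,130,4),crop(t,270,175,100,130,4)]))
def rect(P):
    r=cv2.minAreaRect((P[:,:2]*1000).astype(np.float32));return np.round(r[0],1),np.round(r[1],1),round(r[2],1)
for c in blobs(t,(5,150,120),(25,255,255),(275,220,370,290)): print("btn",rect(plane("top",c.reshape(-1,2),.113)))
for n,im in(("side",s),("top",t)): edges(im,n,(.5224,-.0375),15,.106,w=4)
for n,im in(("side",s),("top",t)):
    d=cv2.absdiff(im,cv2.imread(f"pics/{n}0.png"))
    for nm,(x0,y0,x1,y1) in {"side":{"cap":(355,175,382,225),"pliers":(372,235,402,280),"meter":(355,315,440,360)},"top":{"cap":(185,155,222,198),"pliers":(268,174,340,206)}}[n].items(): print(n,nm,d[y0:y1,x0:x1].mean().round(1))
E
```

```text
time: 25.0
tcp_pos: [0.5434, -0.1041, 0.2455]
time: 26.0
tcp_pos: [0.3905, -0.4018, 0.2396]
tool_rot: [[-0.256, 0.967, -0.001], [0.967, 0.256, 0.002], [0.002, -0.0, -1.0]]
wrist_force: [1.5, 0.4, -0.7]
grip_width: 0.0387
gripper_force: 0.0
btn (array([508.6,  18. ]), array([17.2, 62.7]), 10.9)
btn (array([540.1, -93.9]), array([17.3, 62.9]), 10.9)
side -y mm outward: [0, 1, 1, 0, 1, 1, 0, 1, 1, 2, -1, 17, 12, -17, 6, 3, 4, 6, 5, 2, 3, 5, 4, 5] med 2.2
side +x mm outward: [7, 8, 9, 10, 0, 1, 8, 9, 10, 10, 10, 10, -4, 1, 1, -8, -6, -5, -5, -4, 3, 3, 10, 1] med 3.3
side +y mm outward: [-12, 20, 20, 20, 20, 20, 20, 20, 20, 20, 19, 20, 20, 20, 20, 21, -18, 3, -18, -21, -21, -21, -21, -1] med 20.0
side -x mm outward: [1, -1, -1, 0, 1, 1, 1, 0, 1, 1, 2, 2, 8, 9, 2, 3, 4, 4, 2, 3, 3, 3, 3, 3] med 2.4
top -y mm outward: [10, -2, -1, -1, 0, 1, -1, -1, 0, 1, 1, 1, -7, 0, 0, 1, 2, 9, 10, 0, 1, 1, 2, 1] med 0.6
top +x mm outward: [-1, -1, -1, -1, 0, -1, 1, 0, 1, 1, -1, -1, -1, -1, -1, -1, 0, 1, 1, 1, -1, -1, 0, -1] med -0.6
top +y mm outward: [-2, -1, -2, -4, 0, -3, -2, -2, -2, -1, -1, -5, -10, -2, -1, -1, -1, -1, -2, -2, -1, -1, -1, -1] med -1.5
top -x mm outward: [-1, -1, -1, -1, -1, -2, -2, -1, -1, -1, -1, -1, -1, 0, -2, -1, -1, -1, -1, -1, 0, 1, 0, 0] med -0.9
side cap 2.5
side pliers 2.7
side meter 2.6
top cap 3.2
top pliers 3.3
```

View pics/c8.png

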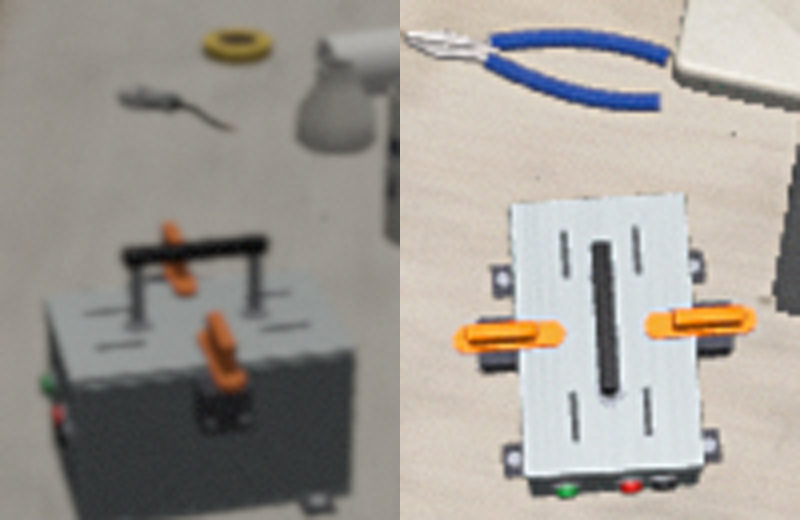

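```bash
python3 - <<'E'
from m import *
t=cv2.imread("pics/top11.png");k=6
T=cv2.resize(t,None,fx=k,fy=k,interpolation=cv2.INTER_CUBIC)
m=cv2.inRange(hs(T),(5,150,120),(25,255,255));y,x=np.nonzero(m)
p=np.c_[(x+.5)/k-.5,(y+.5)/k-.5];p=p[(p[:,0]>275)&(p[:,0]<370)&(p[:,1]>220)&(p[:,1]<290)]
P=(plane("top",p,.113)[:,:2]-[.5224,-.0375])*1e3;a=np.radians(15)
B=P@np.array([[np.cos(a),-np.sin(a)],[np.sin(a),np.cos(a)]])
for sg in(1,-1):
    b=B[np.sign(B[:,1])==sg]
    for lo in range(22,96,5):
        q=b[(abs(b[:,1])>=lo)&(abs(b[:,1])<lo+5)]
        if len(q): print(sg,lo,q[:,0].min().round(1),q[:,0].max().round(1))
E
```

```text
1 22 -3.9 4.4
1 27 -6.9 7.6
1 32 -6.9 7.6
1 37 -6.8 7.9
1 42 -6.7 8.7
1 47 -6.5 8.9
1 52 -7.9 10.2
1 57 -7.9 10.0
1 62 -7.9 9.8
1 67 -8.0 9.8
1 72 -8.0 9.8
1 77 -7.6 9.2
1 82 -6.9 8.8
1 87 -6.1 6.2
-1 22 -4.0 4.6
-1 27 -6.5 8.0
-1 32 -6.6 7.5
-1 37 -5.9 8.1
-1 42 -6.1 9.4
-1 47 -6.2 9.3
-1 52 -7.4 10.4
-1 57 -7.7 10.3
-1 62 -7.4 10.1
-1 67 -7.5 10.3
-1 72 -7.4 10.2
-1 77 -7.3 10.1
-1 82 -7.0 9.3
-1 87 -5.9 6.9
```

The final picture shows the cover flush on the box, with both turnbuttons square across it: nose and tail centres lie on the same line within about 1 mm. The capacitor and pliers match the first pictures in both views, and the meter matches in the side view. Handing in.

```bash
python3 -c "
from bench import *
print(finish_job())"
```

```text
the job is handed in; nothing more can be done
None
```

The job is handed in at about 26 s of the 72 s allowed: the relay stands upright in the nest, the cover is fully home, both turnbuttons are square across it to within about 1°, and the bystanders look unmoved.

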